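Click the magnifier head onto its post over the board

ROBOT

A 6-joint arm with a two-finger parallel gripper is mounted at the origin on the work surface. World frame = base frame: x ahead of the robot, y to its left, z up, the work surface at z = 0. Lengths are in m, angles in rad, forces in N, time in s.
With the tool pointing down it reaches from about 0.3 to 0.75 m from the base axis. Payload 8.5 kg.
Tool frame: the origin (TCP) lies between the finger pads; the fingertips stand 17 mm ahead of it and the grasp point (between the pads) lies 2 mm behind it; z points along the fingers, y is the direction in which the jaws open and shut (so a half turn about z gives the same grasp; the last joint's range is limited). The gripper opens to 85 mm and grips with 20 to 120 N. Pads are 22 mm wide; open, the fingers measure 114 mm over their backs; the gripper's body (76 mm by 85 mm) begins 54 mm behind the grasp point. The pads swing forward as they close: fully open they stand 13 mm farther back than shut.
Start: joints at [-1.509, 0.381, 1.297, -0, 1.464, -0.215], TCP at [0.15, -0.529, 0.248] pointing down, gripper open.
Joint ranges: [-3.11, 3.11], [-0.89, 2.33], [0.22, 2.48], [-1.42, 4.56], [0.17, 2.85], [-2.88, 2.88]. Speed limits (rad/s): [2.39, 2.39, 3.14, 3.14, 3.14, 3.14].

INTERFACE

Orientations are given as a unit quaternion [w, x, y, z].
In Python, from rig import bot gives the robot as it stands.
- The arm moves only by the tool jog_arm, never from a script. Its argument "deltas" is a list that holds one entry, the list of rows, each a list of 5 numbers: the finger opening in m, from 0 to 0.0854, then the shift along the tool's x, y, z in m, then the turn about the tool's z in rad. A call has exactly 10 rows; each row is the pose to reach, as a shift and turn from the pose commanded when the call began, along the tool's axes at that moment; what a row does not reach only later rows make up. A row lasts 1/10 s, in which the tool goes at most 50 mm and 8.59 degrees, less where a joint would pass 70% of its speed; a pose out of reach is approached as far as the arm can. A call with a gripper value outside its range is refused whole. The fingers move at their own pace and stop on an object; "squeeze" is the grip in N (left out, the last holds). Time passes only in rows, so rows that repeat a pose let the fingers close, or fill a call up. It gives the time, the measured TCP pose, the force and the opening at its end, in the units of the state.
- bot.observe(): the state, without advancing time (a new reading comes with each control period).
- bot.capture(name): name is "scene" or "side" or "wrist"; returns (picture, depth): 400x640x3 uint8, blue, green, red; 400x640 float32, m along the optical axis (not along the pixel's ray), 0 where there is no reading.
- bot.get_calibration(name): a dict with "mtx" (3x3 intrinsics, pixels), "R" (3x3) and "t" (3): a world point X has camera coordinates R X + t; the wrist camera has in their place "tool_from_camera" (4x4, takes a point from camera to tool coordinates, whose origin is the TCP and whose axes are the flange's). Camera axes: x right, y down, z forward; pixel columns grow to the right and rows downward; lengths in m; the calibration is good to about 2 mm. A picture is of the moment at which its call begins: read the wrist's pose just before it. get_calibration takes no time and is no camera call.
- bot.hand_in(): hands the job in, once; it reports no verdict.
Trained networks look in the newest picture that a camera, given by its name, has taken for a name from the list of things; names that differ only in an ending like _2 or _b are one class to them, and where a whole thing is asked for, a point or a joint stands for the part that bears it (a point fixed in the world has none). Each returns a list of dicts, best first, with "confidence" (0 to 1); they miss things now and then, are a little off and sometimes report something else, mostly with a low value. They report only what shows in the picture. A call takes as long as a camera call. They do not tell look-alikes from the thing itself.
- bot.look_for(camera, name): "box" ([left, top, right, bottom] in pixels, round what is visible of it).
- bot.masks_of(camera, name): "pixels" (400x640 bool, what is visible of it) and "box" ([left, top, right, bottom] in pixels, round what is visible of it).
The state is a dict: "clock": time; "joint_pos": joint angles; "qvel": joint speeds; "joint_efforts": joint torques, N m; "tool_pos": TCP position; "eef_rot": TCP orientation; "wrist_force": force on the tool from outside, world axes, zero at the start; "wrist_torque": the same for the moment, N m; "grip_width": opening from 0.0 (shut) to 1.0 (fully open).
Only numpy, scipy, OpenCV 4.12 (cv2) and the standard library are available. Lean on these libraries where they do the work, as an engineer would, in place of code of your own. Each camera call takes 0.05 s, during which the arm holds its last target. There are 200 camera calls.

TASK

Pick up the magnifier head lying on the table, thread its hub down over the stand's post and, keeping hold of it, press gently until the spring catch clicks into the groove inside the hub, and no further. Leave it let go there with the lens over the middle of the circuit board. Do not ram the stand, do not touch the turntable or its board, and leave the loose things lying about undisturbed.

Things in the scene. Friction and masses are not known exactly. Their poses are not given: they have to be found in the camera images.
- head: Magnifier head, about 250 g, lying flat on the table left or right of the stand: square aluminium hub 32 x 32 mm, 60 mm tall, with an upright bore 16 mm wide right through; a flat steel arm (10 wide, 8 high) runs from the hub's foot along +x to a round lens 72 mm across, 12 mm high, flush underneath. Origin: centre of the hub's underside; z up the bore. Grip the hub by its +y and -y faces.
- lens (a point): Centre of the magnifier's lens, on the head's x axis 130 mm from the hub's axis, 6 mm above the head's underside.
- groove (a point): Middle of the groove inside the hub, on the bore's axis, 18 mm above the hub's underside. The groove is a ring 21 mm wide, from 13 to 23 mm above the underside; the balls of the catch spring out into it. Below and above it the bore is 16 mm wide, with 1.5 mm chamfers at both mouths.
- stand: Magnifier stand, fixed: round dark foot 80 mm across, steel column 24 mm thick up to a shoulder at 58 mm, then a steel post 14 mm thick up to 160 mm. Origin: centre of the foot's underside, on the post's axis. A spring catch sits in a slot of the post: two opposed balls that stick out 3 mm on its +y and -y sides. Their height, 88 to 132 mm above the table, differs each time and is not measured.
- post_tip (a point): Top of the stand's post, on its axis, 160 mm above the table; the post tapers from 14 to 6 mm thick over its last 8 mm.
- catch_a (a joint): How far the +y ball is pressed into the post, m: 0 out, about 0.002 in the narrow bore. Noisy. As the hub goes down on the balls the push rises 4 to 8 N, then falls back to within 2 N of free sliding for some 10 mm; then the balls snap out and pull the hub on down with 4 to 7 N: the click. Once that pull has gone, stop: 1 to 2 mm on, 4 to 8 N more pushes it past.
- catch_b (a joint): The same for the ball on the -y side. Clicked means that both balls are out again, inside the groove: the hub's underside is then about 18 mm below the balls' centres. It stays up by itself there and can be turned about the post.
- turntable: Small black plastic turntable, fixed foot, 116 mm across, whose top turns freely and carries a circuit board 85 x 60 mm; nothing on it is higher than 51 mm. It stands on the +x side of the stand. Origin: centre of its underside.
- board (a point): Middle of the circuit board, on the turntable's axis, 40 mm above the table, 130 to 150 mm from the post.
- tray: Grey parts tray, fixed, 150 x 90 mm, 22 mm high, with compartments, on the other side of the stand from the head. Origin: centre of its underside.
- tweezers: Blue tweezers, loose, 130 mm long, lying along their x axis; origin under their middle.
- spool: Loose steel reel 52 mm across, 40 mm high, standing; origin: centre of its underside.
- screwdriver: Loose screwdriver 160 mm long, lying.
- pot: Loose steel cup 64 mm across, 40 mm high; origin: centre of its underside.
- flask: Loose white bottle 44 mm across, 110 mm high; origin: centre of its underside.
There are look-alikes about, which are no part of the job. What is shaped like the turntable but orange is not meant.

How it is judged:
On the way, in this order (a step that is already met when the one before it is completed fails the run):
1. the hub is threaded on the post (horizontal distance between head and stand below 0.004 m and z of head in the frame of stand between 0.118 and 0.15 m), for 0.05 s.
2. the catch has clicked into the hub's groove while the fingers hold the head (contact force between the fingers and head above 1 N and horizontal distance between head and stand below 0.004 m and distance between groove and ball_a below 0.0065 m and distance between groove and ball_b below 0.0065 m and value of joint each of catch_a, catch_b below 0.001 m), for 0.2 s.
At the end, for the whole second after the job is handed in: The head hangs still on the post, hub axis within 4 mm of the post's, clicked: both balls sprung out to within 1 mm inside the groove (its middle within 6.5 mm of each ball's centre, 4 mm off the axis). The lens centre is within 35 mm of the middle of the board, seen from above (horizontal distance between head and stand below 0.004 m and distance between groove and ball_a below 0.0065 m and distance between groove and ball_b below 0.0065 m and value of joint each of catch_a, catch_b below 0.001 m and horizontal distance between lens and board below 0.035 m and linear speed of head below 0.02 m/s); the robot touches nothing.
It fails at once if the robot, holding or touching the head, presses it on the stand with more than 35 N, all contacts added (contact force between head and stand above 35 N and contact force between the fingers and head above 1 N).
It fails at once if the turntable or its board is touched (contact force between turntable and anything else above 1.5 N).
It fails at once if a loose bystander is moved by more than 20 mm (distance of any of tweezers, spool, screwdriver, pot, flask from where it was at the start of the episode above 0.02 m).
It also fails if it takes over 72 s, if anything falls off the work surface, if the arm or the gripper's body presses on something with over 40 N, if the wrist force passes 120 N, or if a joint passes its speed limit or range.

## Working session

There is one attempt and no reset: what is moved stays moved. The work goes in short steps, Python scripts to look and compute and a tool call to move; the robot and the scene stay as the last step left them, time stands still between calls to the robot, and variables do not carry over. Pictures are saved under pics/ and viewed, and the job is handed in when it is done.

Besides the shell and the picture viewer there is one more tool, called after "Emit:" as a command line: name --argument value ..., lists and objects as JSON in quotes. jog_arm: Moves the arm, as the interface text tells. Its arguments: {"type":"object","properties":{"deltas":{"type":"array"},"squeeze":{"type":"number"}},"required":["deltas"]}

```bash
mkdir -p pics; cat > h.py <<'E'
import numpy as np,cv2
from rig import bot
from scipy.spatial.transform import Rotation as Rn
def cam(n):
    s=bot.observe(); im,d=bot.capture(n); return s,im,d
def pts(n,d,s=None):
    c=bot.get_calibration(n);K=np.array(c['mtx']);v,u=np.mgrid[:400,:640]
    P=np.stack([(u-K[0,2])/K[0,0]*d,(v-K[1,2])/K[1,1]*d,d],-1)
    if n=='wrist':
        T=np.array(c['tool_from_camera']);P=P@T[:3,:3].T+T[:3,3]
        q=s['eef_rot'];R=Rn.from_quat([q[1],q[2],q[3],q[0]]).as_matrix()
        return P@R.T+np.array(s['tool_pos'])
    return (P-np.array(c['t']))@np.array(c['R'])
E
python3 - <<'E'
from h import *
print(bot.observe())
for n in ['scene','side','wrist']:
    s,im,d=cam(n); cv2.imwrite(f'pics/{n}0.png',im); P=pts(n,d,s); np.save(f'{n}0.npy',P)
    if n=='wrist': continue
    for t in ['head','stand','turntable','tray','tweezers','spool','screwdriver','pot','flask']:
        for m in bot.masks_of(n,t)[:3]:
            k=m['pixels']&(d>0); p=P[k]
            if len(p)==0: continue
            print(n,t,round(m['confidence'],2),m['box'],np.median(p,0).round(3),'zmax',np.percentile(p[:,2],98).round(3),'mid',((np.percentile(p,2,axis=0)+np.percentile(p,98,axis=0))/2).round(3))
E
```

```text
{'clock': 0.0, 'joint_pos': array([-1.50930377e+00,  3.81196498e-01,  1.29824666e+00,  2.85579771e-05,
        1.46360455e+00, -2.15271436e-01]), 'qvel': array([-0.00076105, -0.00117259, -0.000105  ,  0.00081347,  0.00102608,
       -0.00026636]), 'joint_efforts': array([-2.78880783e-03, -4.48460162e+01, -2.31281573e+01, -3.64371126e-04,
        4.74621382e-03, -2.92849018e-05]), 'tool_pos': array([ 0.15028734, -0.5287948 ,  0.24771625]), 'eef_rot': array([-7.24287148e-04,  9.90440431e-01,  1.37939199e-01,  7.00380251e-05]), 'wrist_force': array([ 0.22604528, -0.28781104,  0.09033088]), 'wrist_torque': array([ 0.00807213, -0.05241053, -0.015189  ]), 'grip_width': 1.0017948845896758}
scene head 0.77 [173.0, 293.2, 228.1, 383.0] [ 0.58  -0.347  0.009] zmax 0.06 mid [ 0.547 -0.348  0.031]
scene stand 0.81 [249.5, 168.4, 280.2, 222.5] [ 0.44  -0.005  0.017] zmax 0.153 mid [ 0.438 -0.     0.078]
scene turntable 0.92 [240.3, 246.4, 290.6, 291.5] [ 0.557 -0.137  0.032] zmax 0.046 mid [ 0.552 -0.134  0.026]
scene turntable 0.77 [294.7, 197.2, 341.0, 242.0] [0.579 0.037 0.031] zmax 0.046 mid 
[... 1490 characters left out ...]
[371.1, 281.1, 432.0, 287.8] [0.369 0.132 0.005] zmax 0.008 mid [0.369 0.132 0.004]
side spool 0.84 [413.7, 192.7, 433.8, 217.1] [ 0.367 -0.145  0.032] zmax 0.042 mid [ 0.368 -0.157  0.023]
side screwdriver 0.6 [177.2, 245.2, 235.0, 289.5] [0.746 0.198 0.019] zmax 0.027 mid [0.753 0.22  0.014]
side pot 0.7 [344.3, 152.1, 402.3, 176.3] [ 0.49  -0.322  0.012] zmax 0.062 mid [ 0.535 -0.343  0.032]
side pot 0.69 [266.2, 157.6, 288.3, 181.2] [ 0.766 -0.187  0.027] zmax 0.041 mid [ 0.767 -0.198  0.022]
side flask 0.8 [197.4, 294.1, 224.5, 352.7] [0.65  0.393 0.061] zmax 0.111 mid [0.655 0.388 0.058]
side flask 0.44 [174.8, 245.6, 237.0, 291.4] [0.746 0.198 0.018] zmax 0.027 mid [0.753 0.219 0.013]
```

View pics/scene0.png

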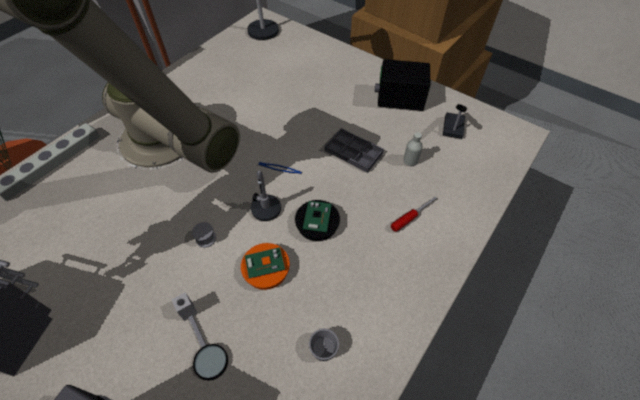

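View pics/side0.png

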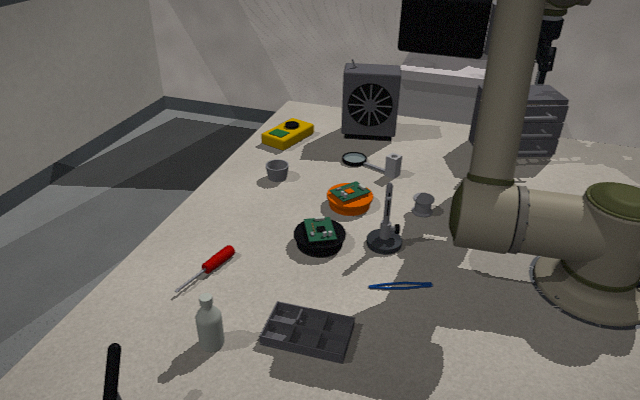

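```bash
python3 - <<'E'
from h import *
for n in ['scene','side']:
    P=np.load(n+'0.npy');f=P.reshape(-1,3)
    q=f[(f[:,2]>.054)&(f[:,2]<.066)&(abs(f[:,1]+.345)<.1)&(abs(f[:,0]-.55)<.13)]
    print(n,'hub top',len(q),q.mean(0),q.min(0),q.max(0))
    q=f[(f[:,2]>.003)&(f[:,2]<.016)&(abs(f[:,1]+.345)<.1)&(abs(f[:,0]-.55)<.13)]
    print('low',len(q),q.mean(0),q.min(0),q.max(0))
    q=f[(f[:,2]>.07)&(f[:,2]<.15)&(abs(f[:,1])<.04)&(abs(f[:,0]-.43)<.05)]
    print('post',len(q),np.median(q,0),q.min(0),q.max(0))
    for c in [(.562,.05),(.553,-.133)]:
        q=f[(f[:,2]>.025)&(f[:,2]<.06)&(np.hypot(f[:,0]-c[0],f[:,1]-c[1])<.075)]
        print('tt',len(q),(q[:,:2].min(0)+q[:,:2].max(0))/2,q.min(0),q.max(0),np.linalg.norm((q[:,:2].min(0)+q[:,:2].max(0))/2-[.433,.004]))
E
```

```text
scene hub top 201 [ 0.47577584 -0.31604791  0.05876314] [ 0.45558321 -0.33601263  0.05428814] [ 0.49492084 -0.29548813  0.06233013]
low 1291 [ 0.58223316 -0.35690618  0.00845262] [ 0.42270331 -0.43962127  0.00300016] [ 0.6776044  -0.24568111  0.01508213]
post 119 [ 0.43873425 -0.00302213  0.11521441] [ 0.42644772 -0.00792804  0.07044641] [0.44157727 0.00926533 0.14969503]
tt 1382 [0.57182417 0.04516868] [ 0.51370619 -0.01308704  0.02517362] [0.62994215 0.10342441 0.05068699] 0.1447998980659993
tt 1730 [ 0.55005476 -0.13177688] [ 0.49292114 -0.18956889  0.02504603] [ 0.60718839 -0.07398487  0.05194143] 0.17926845493095828
side hub top 94 [ 0.47105177 -0.31140202  0.05923586] [ 0.45178093 -0.32990197  0.05413069] [ 0.49216554 -0.29261205  0.06458785]
low 535 [ 0.56042449 -0.34556696  0.00808768] [ 0.42055021 -0.4414733   0.00300194] [ 0.67784898 -0.24523773  0.01591846]
post 201 [0.42977008 0.00725056 0.11137036] [ 0.42387184 -0.00064391  0.07073417] [0.43765151 0.01378426 0.14912458]
tt 1365 [0.56787342 0.04740302] [ 0.51037142 -0.01033026  0.02503857] [0.62537542 0.1051363  0.05361668] 0.14168507846634731
tt 973 [ 0.54615558 -0.12742243] [ 0.48900663 -0.1842331   0.02508971] [ 0.60330453 -0.07061176  0.05234493] 0.17342445326620187
```

The scene picture shows the head with its hub at about (183,303) and lens at (210,361). The stand is at (265,200), the black turntable at (318,220), and the orange look-alike at (265,266). The measured sizes agree with the task: hub top 0.059 m, turntable about 0.142 m from the post.

```bash
cat >> h.py <<'E'
def delta(xyz,yaw):
    "shift along tool axes and turn about tool z to bring TCP to xyz, tool-x yaw (assuming commanded=measured)"
    s=bot.observe();q=s['eef_rot'];R=Rn.from_quat([q[1],q[2],q[3],q[0]]).as_matrix()
    y=np.arctan2(R[1,0],R[0,0]);d=R.T@(np.array(xyz)-s['tool_pos'])
    print('tcp',np.round(s['tool_pos'],4),'yaw',round(y,4),'tilt',np.round(R[:,2],4),'delta',d.round(4),'turn',round(-((yaw-y+np.pi)%(2*np.pi)-np.pi),4),'F',np.round(s['wrist_force'],2),'grip',round(s['grip_width'],3),'t',s['clock'])
E
python3 - <<'E'
from h import *
print(bot.get_calibration('wrist'))
delta([.47,-.312,.25],-.58)
E
```

```text
{'mtx': array([[344.1863106 ,   0.        , 317.7343172 ],
       [  0.        , 344.1863106 , 199.18664125],
       [  0.        ,   0.        ,   1.        ]]), 'tool_from_camera': array([[-6.43980239e-05, -9.50303034e-01, -3.11326420e-01,
         7.84146403e-02],
       [ 9.99999639e-01, -3.24870527e-04,  7.84795093e-04,
        -1.52941878e-04],
       [-8.46933936e-04, -3.11326258e-01,  9.50302712e-01,
        -1.27147759e-01],
       [ 0.00000000e+00,  0.00000000e+00,  0.00000000e+00,
         1.00000000e+00]])}
tcp [ 0.1503 -0.5291  0.2483] yaw 0.2768 tilt [ 0. -0. -1.] delta [ 0.3668 -0.1214 -0.0017] turn 0.8568 F [-0.34 -0.44 -0.5 ] grip 0.999 t 1.05
```

View pics/wrist0.png

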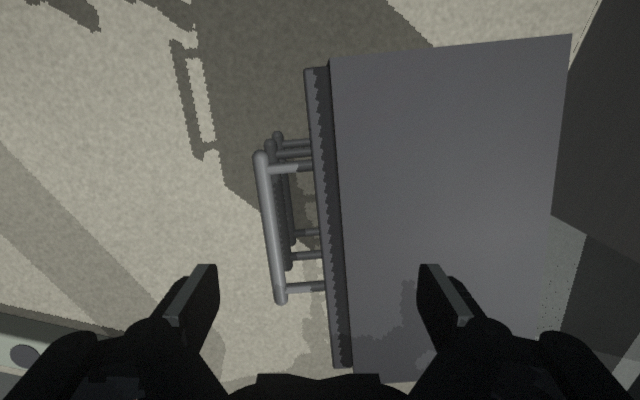

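The wrist picture shows a drawer cabinet below the open fingers and nothing in the way. Moving above the hub now.

Emit:
jog_arm --deltas '[[[0.085,0.037,-0.012,-0.01,0.08],[0.085,0.074,-0.024,-0.01,0.17],[0.085,0.11,-0.036,-0.01,0.26],[0.085,0.147,-0.048,-0.01,0.34],[0.085,0.183,-0.06,-0.01,0.43],[0.085,0.22,-0.072,-0.01,0.52],[0.085,0.257,-0.085,-0.01,0.6],[0.085,0.3,-0.1,-0.01,0.7],[0.085,0.34,-0.113,-0.01,0.8],[0.085,0.367,-0.121,-0.01,0.857]]]'

```text
clock: 2.05
tool_pos: [0.4721, -0.3105, 0.2584]
eef_rot: [-0.0, 0.958, -0.287, 0.0]
wrist_force: [-1.0, -0.1, -0.5]
grip_width: 0.995
```

Emit:
jog_arm --deltas '[[[0.085,0,0,0.01,0],[0.085,0,0,0.01,0],[0.085,0,0,0.01,0],[0.085,0,0,0.01,0],[0.085,0,0,0.01,0],[0.085,0,0,0.01,0],[0.085,0,0,0.01,0],[0.085,0,0,0.01,0],[0.085,0,0,0.01,0],[0.085,0,0,0.01,0]]]'

```text
clock: 3.05
tool_pos: [0.4703, -0.3123, 0.2483]
eef_rot: [-0.0, 0.958, -0.286, -0.0]
wrist_force: [-0.4, 0.2, -0.1]
grip_width: 0.994
```

```bash
cat > look.py <<'E'
from h import *
s,im,d=cam('wrist');cv2.imwrite('pics/w1.png',im);P=pts('wrist',d,s)
f=P[d>0];
q=f[(f[:,2]>.052)&(f[:,2]<.068)&(np.hypot(f[:,0]-.473,f[:,1]+.313)<.035)]
r=cv2.minAreaRect(q[:,:2].astype(np.float32)*1000);print('hub',len(q),q.mean(0),r)
l=f[(f[:,2]>.006)&(f[:,2]<.018)&(np.hypot(f[:,0]-.473,f[:,1]+.313)>.085)&(np.hypot(f[:,0]-.473,f[:,1]+.313)<.18)]
if len(l):
    c,rad=cv2.minEnclosingCircle(l[:,:2].astype(np.float32)*1000);print('lens',len(l),c,rad,np.arctan2(c[1]-r[0][1],c[0]-r[0][0]),np.hypot(c[1]-r[0][1],c[0]-r[0][0]))
delta([r[0][0]/1e3,r[0][1]/1e3,.1],np.arctan2(c[1]-r[0][1],c[0]-r[0][0]))
E
python3 look.py
```

```text
hub 1022 [ 0.47354296 -0.31698923  0.06103138] ((472.51092529296875, -316.6500549316406), (32.01496124267578, 32.745933532714844), 68.65352630615234)
lens 4846 (478.22869873046875, -287.2980041503906) 164.7154083251953 1.378405928895446 29.90377598477589
tcp [ 0.4703 -0.3123  0.2483] yaw -0.5801 tilt [ 0. -0. -1.] delta [0.0042 0.0024 0.1483] turn -1.9585 F [-0.49 -0.98 -1.  ] grip 0.996 t 3.1
```

View pics/w1.png

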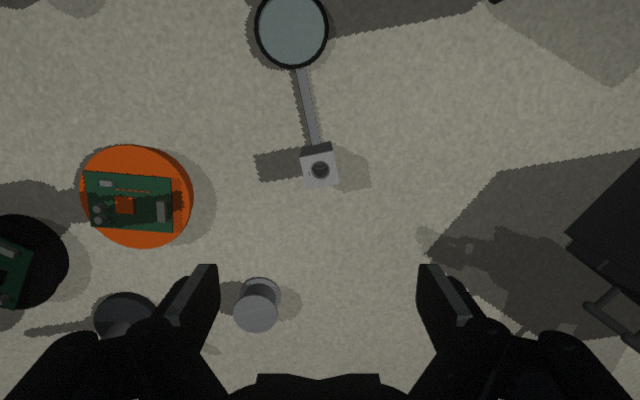

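The wrist picture shows the hub at (320,165) and the lens at (291,32), so the head's yaw is about −0.373 rad, which matches the hub's edges. I'll turn to that and descend.

Emit:
jog_arm --deltas '[[[0.085,0.002,0.001,0.01,-0.07],[0.085,0.004,0.002,0.03,-0.14],[0.085,0.0045,0.0025,0.06,-0.207],[0.085,0.0045,0.0025,0.09,-0.207],[0.085,0.0045,0.0025,0.12,-0.207],[0.085,0.0045,0.0025,0.15,-0.207],[0.085,0.0045,0.0025,0.175,-0.207],[0.085,0.0045,0.0025,0.192,-0.207],[0.085,0.0045,0.0025,0.203,-0.207],[0.085,0.0045,0.0025,0.206,-0.207]]]'

```text
clock: 4.1
tool_pos: [0.4725, -0.3167, 0.0415]
eef_rot: [-0.0, 0.983, -0.186, -0.001]
wrist_force: [-0.4, -0.1, 0.4]
grip_width: 0.995
```

Emit:
jog_arm --deltas '[[[0.06,0,0,0,0],[0.045,0,0,0,0],[0.035,0,0,0,0],[0.025,0,0,0,0],[0.02,0,0,0,0],[0.02,0,0,0,0],[0.02,0,0,0,0],[0.02,0,0,0,0],[0.02,0,0,0,0],[0.02,0,0,0,0]]]' --squeeze 60

```text
clock: 5.1
tool_pos: [0.4729, -0.3171, 0.0431]
eef_rot: [0.0, 0.983, -0.185, 0.001]
wrist_force: [-0.3, 1.7, 6.9]
grip_width: 0.366
```

```bash
python3 - <<'E'
from h import *
s,im,d=cam('wrist');cv2.imwrite('pics/w2.png',im)
delta([.473,-.317,.25],.3)
E
```

```text
tcp [ 0.4729 -0.3171  0.0431] yaw -0.3731 tilt [ 0.001 -0.001 -1.   ] delta [ 0.0003 -0.     -0.2069] turn -0.6731 F [-0.94  0.61  7.22] grip 0.365 t 5.15
```

View pics/w2.png

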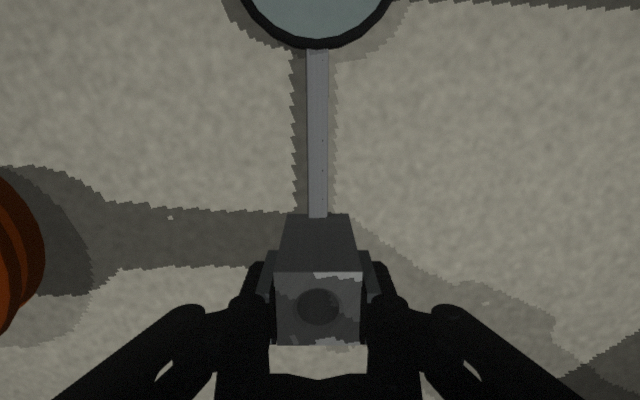

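The wrist picture shows the hub centred between the fingers at (318,310), with the arm running straight ahead. The opening is 31 mm, as expected. Next I lift it and swing it beside the post.

Emit:
jog_arm --deltas '[[[0.02,0,0,-0.01,0],[0.02,0,0,-0.03,0],[0.02,0,0,-0.06,0],[0.02,0,0,-0.09,0],[0.02,0,0,-0.12,0],[0.02,0,0,-0.15,0],[0.02,0,0,-0.18,0],[0.02,0,0,-0.21,0],[0.02,0,0,-0.23,0],[0.02,0,0,-0.24,0]]]' --squeeze 80

```text
clock: 6.15
tool_pos: [0.4726, -0.3169, 0.2844]
eef_rot: [0.001, 0.983, -0.186, 0.001]
wrist_force: [-0.2, 1.3, -2.9]
grip_width: 0.361
```

Emit:
jog_arm --deltas '[[[0.02,-0.007,-0.01,0,-0.03],[0.02,-0.022,-0.03,0,-0.1],[0.02,-0.04,-0.053,0,-0.18],[0.02,-0.06,-0.08,0,-0.27],[0.02,-0.08,-0.107,0,-0.37],[0.02,-0.1,-0.134,0,-0.47],[0.02,-0.118,-0.158,0,-0.56],[0.02,-0.132,-0.177,0,-0.63],[0.02,-0.14,-0.187,0,-0.67],[0.02,-0.142,-0.19,0,-0.683]]]'

```text
clock: 7.15
tool_pos: [0.4089, -0.0869, 0.2817]
eef_rot: [-0.0, 0.988, 0.156, -0.001]
wrist_force: [-0.1, -0.7, -1.9]
grip_width: 0.363
```

Emit:
jog_arm --deltas '[[[0.02,0,0,0,0],[0.02,0,0,0,0],[0.02,0,0,0,0],[0.02,0,0,0,0],[0.02,0,0,0,0],[0.02,0,0,0,0],[0.02,0,0,0,0],[0.02,0,0,0,0],[0.02,0,0,0,0],[0.02,0,0,0,0]]]'

```text
clock: 8.15
tool_pos: [0.4097, -0.0882, 0.2823]
eef_rot: [-0.0, 0.988, 0.154, -0.0]
wrist_force: [0.7, 0.2, -2.4]
grip_width: 0.361
```

```bash
python3 - <<'E'
from h import *
s,im,d=cam('wrist');cv2.imwrite('pics/w3.png',im);P=pts('wrist',d,s);np.save('w3.npy',P)
delta([.434,.003,.25],.3)
f=P[d>0]
for a,b in [(.153,.165),(.12,.15),(.09,.12),(.065,.09),(.05,.063)]:
    q=f[(f[:,2]>a)&(f[:,2]<b)&(np.hypot(f[:,0]-.434,f[:,1]-.003)<.03)]
    if len(q):print(a,len(q),np.median(q,0).round(4),((q.min(0)+q.max(0))/2).round(4),(q.max(0)-q.min(0)).round(4))
# hub top in tool frame
q=f[(np.hypot(f[:,0]-s['tool_pos'][0],f[:,1]-s['tool_pos'][1])<.03)&(f[:,2]>s['tool_pos'][2]+.005)&(f[:,2]<s['tool_pos'][2]+.03)]
print('hubtop',len(q),np.median(q,0)-s['tool_pos'],((q.min(0)+q.max(0))/2)-s['tool_pos'])
for t in ['stand','turntable']:
    for m in bot.masks_of('wrist',t)[:3]: print(t,round(m['confidence'],2),m['box'])
E
```

```text
tcp [ 0.4097 -0.0882  0.2823] yaw 0.3098 tilt [ 0.  0. -1.] delta [ 0.0509 -0.0794  0.0323] turn 0.0098 F [-0.11 -0.79 -2.49] grip 0.365 t 8.2
0.153 278 [ 0.4322 -0.0012  0.1578] [ 4.312e-01 -2.000e-04  1.585e-01] [0.0131 0.0133 0.0108]
0.12 217 [ 0.4352 -0.0057  0.1346] [ 0.4321 -0.0014  0.1355] [0.0117 0.0167 0.0289]
0.09 116 [ 0.4359 -0.0048  0.1037] [ 0.4324 -0.0013  0.1049] [0.011  0.0125 0.0295]
0.065 81 [ 0.4355 -0.005   0.0777] [ 0.4321 -0.0022  0.0774] [0.0114 0.0106 0.0241]
0.05 346 [ 0.4319 -0.0054  0.0588] [ 0.4234 -0.0014  0.0564] [0.0383 0.0258 0.0127]
hubtop 9971 [0.00347513 0.00065131 0.01819675] [-0.00032411  0.00185293  0.01750108]
stand 0.73 [199.7, 81.7, 288.7, 153.3]
turntable 0.74 [347.2, 2.9, 462.2, 103.9]
turntable 0.62 [191.5, 0.0, 255.9, 28.7]
```

View pics/w3.png

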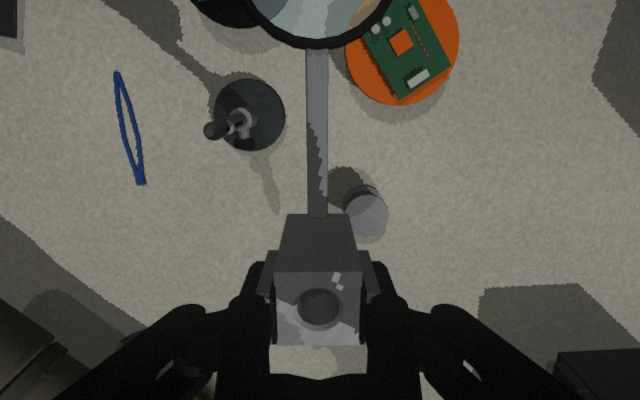

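The wrist picture shows the post tip at about (213,130), the bore at (319,307), and the tweezers and spool clear. I'll find both centres with the same camera.

```bash
python3 - <<'E'
from h import *
im=cv2.imread('pics/w3.png')
a=cv2.resize(im[95:165,185:275],None,fx=7,fy=7,interpolation=cv2.INTER_CUBIC)[:, :390*1]
a=cv2.resize(im[105:155,190:250],(390,325),interpolation=cv2.INTER_CUBIC)
b=cv2.resize(im[265:350,270:370],(390,331),interpolation=cv2.INTER_CUBIC)
o=np.zeros((335,790,3),np.uint8);o[:325,:390]=a;o[:331,400:]=b
cv2.imwrite('pics/w3c.png',cv2.convertScaleAbs(o,alpha=2.2,beta=10))
P=np.load('w3.npy')
k=(P[...,2]>.157)&(P[...,2]<.164)&(np.hypot(P[...,0]-.434,P[...,1]-.003)<.03)
v,u=np.nonzero(k);print('tip px',u.min(),u.max(),v.min(),v.max(),P[k].mean(0))
for z in (.15,.155,.158,.159):print(z,(P[...,2]>z)[100:160,190:250].sum())
E
```

```text
tip px 204 218 124 139 [ 0.43160452 -0.00065176  0.15992657]
0.15 320
0.155 249
0.158 154
0.159 131
```

View pics/w3c.png

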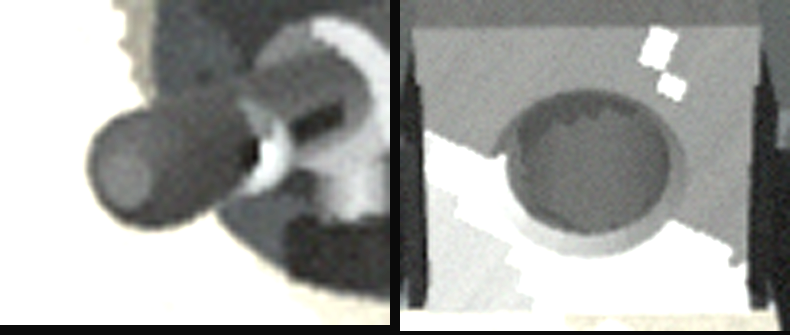

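```bash
python3 - <<'E'
from h import *
c=bot.get_calibration('wrist');K=c['mtx'];T=c['tool_from_camera']
def ray(u,v,zt):
    r=T[:3,:3]@np.array([(u-K[0,2])/K[0,0],(v-K[1,2])/K[1,1],1]);return T[:3,3]+r*(zt-T[2,3])/r[2]
tip=ray(209.4,132.7,.2823-.16);b=ray(318.7,309.3,-.0175)
print('tool frame tip',tip,'bore',b,'shift',tip-b)
P=np.load('w3.npy')
for v in range(116,142,2): print(v,' '.join('%3d'%(1000*P[v,u,2]) for u in range(216,250,2)))
s=bot.observe();R=Rn.from_quat(np.roll(s['eef_rot'],-1)).as_matrix();print('tip world',R@tip+s['tool_pos'])
E
```

```text
tool frame tip [ 0.04688746 -0.07767631  0.1223    ] bore [-0.00089757  0.00025041 -0.0175    ] shift [ 0.04778502 -0.07792672  0.1398    ]
116  15  17  17  17  19  19 100 100  97  93  91  84  78  70  65  61  59
118  15  16  17 122 121 118 114 112 107 101  96  89  84  77  69  60  59
120 142 139 136 133 409 127 126 118 113 106 102  94  88  79  70  61  59
122 150 147 144 139 135 131 129 129 125 111 104  99  91  83  71  61  58
124 155 152 148 144 139 136 130 130 127 115 107 100  91  83  70  60  59
126 155 154 151 148 143 138 132 130 128 127 108 100  87  72  59  58  59
128 157 155 155 147 145 140 135 130 129 126 103  90  59  58  61  60  59
130 158 156 154 151 145 140 136 130 129 125  60  59  60  59  59  59  46
132 158 157 155 151 145 140 131 129 128  17  19  46  48  50  48  48  46
134 158 157 153 149 145 136 129 127  18  17  18  45  49  49  50  48  46
136 157 154 154 147 135  16  18  17  18  18  20  47  48  50  50  48  46
138 156 153 147   1  16  16  15  17  18  18  41  47  48  49  49  50  46
140   2   1 409   0   1  16  15  16  17  49  52  53  53  52  51  50  50
tip world [4.30688525e-01 3.97396700e-05 1.60046499e-01]
```

The shift needed is x +0.0478, y −0.0779. From the depth image the balls look to be at about 0.126 m, so the click should come with the underside at about 0.108 m. Moving over the post, then down to just above the tip.

Emit:
jog_arm --deltas '[[[0.02,0.005,-0.008,0,0],[0.02,0.014,-0.022,0,0],[0.02,0.025,-0.04,0,0],[0.02,0.036,-0.058,0,0],[0.02,0.044,-0.072,0,0],[0.02,0.0478,-0.0779,0.01,0],[0.02,0.0478,-0.0779,0.03,0],[0.02,0.0478,-0.0779,0.05,0],[0.02,0.0478,-0.0779,0.066,0],[0.02,0.0478,-0.0779,0.07,0]]]'

```text
clock: 9.3
tool_pos: [0.4306, 0.0008, 0.2104]
eef_rot: [-0.001, 0.988, 0.154, -0.002]
wrist_force: [-0.6, 0.3, -2.0]
grip_width: 0.365
```

```bash
python3 - <<'E'
from h import *
delta([.4307,0,.2145],.31)
o=np.zeros((400,800,3),np.uint8)
s,im,d=cam('side');o[:,:400]=cv2.resize(im[130:230,330:430],(400,400),interpolation=cv2.INTER_CUBIC)
s,im,d=cam('scene');o[:,400:]=cv2.resize(im[120:220,220:320],(400,400),interpolation=cv2.INTER_CUBIC)
cv2.imwrite('pics/a1.png',cv2.convertScaleAbs(o,alpha=1.5))
delta([.4307,0,.2145],.31)
E
```

```text
tcp [0.4306 0.0008 0.2104] yaw 0.3097 tilt [-0.0037  0.001  -1.    ] delta [-0.0001  0.0008 -0.0041] turn -0.0003 F [-0.58  0.27 -2.  ] grip 0.365 t 9.3
tcp [0.4313 0.0006 0.2118] yaw 0.3096 tilt [-1.3e-03  3.0e-04 -1.0e+00] delta [-0.0008  0.0003 -0.0027] turn -0.0004 F [-0.06 -0.24 -2.36] grip 0.362 t 9.4
```

View pics/a1.png

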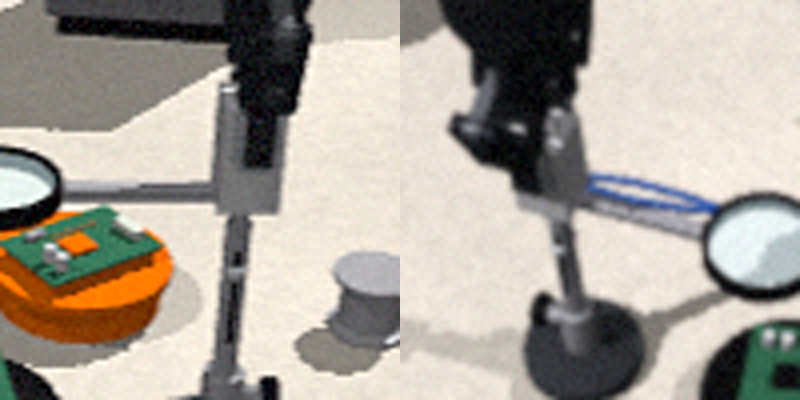

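The side view hints that the hub sits a few mm off the post. I'll quantify that before lowering.

```bash
python3 - <<'E'
from h import *
o=np.zeros((600,800,3),np.uint8)
for i,(n,u0,v0) in enumerate([('side',365,140),('scene',235,135)]):
    s,im,d=cam(n);c=bot.get_calibration(n);K,R,t=map(np.array,(c['mtx'],c['R'],c['t']))
    g=cv2.resize(im[v0:v0+60,u0:u0+40],(400,600),interpolation=cv2.INTER_CUBIC);g=cv2.convertScaleAbs(g,alpha=1.5)
    def pr(X):
        p=K@(R@np.array(X)+t);p=p[:2]/p[2];return (int((p[0]-u0+.5)*10),int((p[1]-v0+.5)*10))
    cv2.line(g,pr([.4307,0,.06]),pr([.4307,0,.16]),(0,0,255),1)
    x,y,z=s['tool_pos'];Rt=Rn.from_quat(np.roll(s['eef_rot'],-1)).as_matrix();zb=z-.0425
    cs=[[x,y,0]+Rt@np.array([a,b,0]) for a,b in [(.016,.016),(.016,-.016),(-.016,-.016),(-.016,.016)]]
    for zz in (zb,zb+.06):
        cv2.polylines(g,[np.array([pr([q[0],q[1],zz]) for q in cs])],True,(0,255,0),1)
    o[:,i*400:i*400+400]=g
    print(n,'cam pos',-R.T@t)
cv2.imwrite('pics/a2.png',o);delta([.4307,0,.2145],.31)
E
```

```text
side cam pos [0.30240841 0.90772816 0.68697058]
scene cam pos [ 0.90368467 -0.39816366  0.90044082]
tcp [4.318e-01 4.000e-04 2.129e-01] yaw 0.3097 tilt [ 1.e-03 -3.e-04 -1.e+00] delta [-0.0012  0.     -0.0016] turn -0.0003 F [ 0.15  0.45 -2.06] grip 0.359 t 9.5
```

View pics/a2.png

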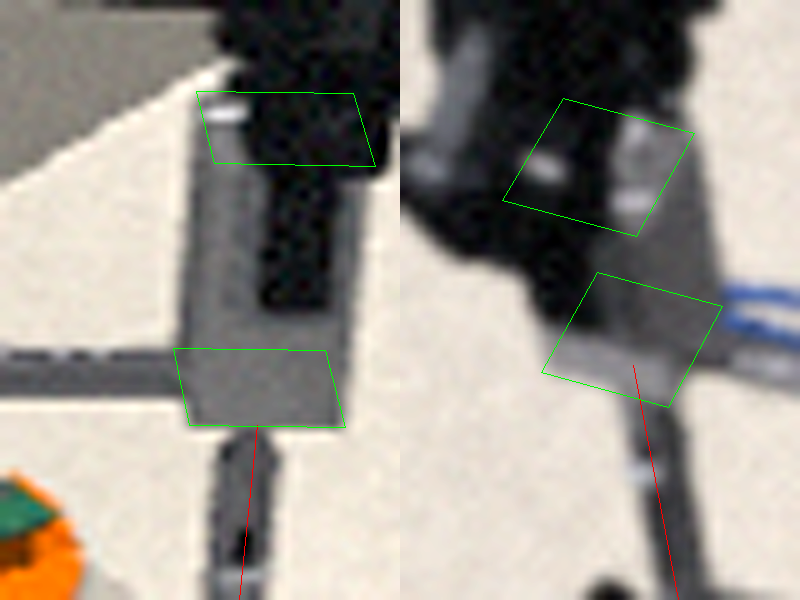

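The hub model fits both images. The post appears about 1.5 mm further +x than I had it, within the lead-in. I'll lower slowly with a small correction and watch the forces.

Emit:
jog_arm --deltas '[[[0.02,0.0008,0.0002,0.003,0],[0.02,0.0008,0.0002,0.006,0],[0.02,0.0008,0.0002,0.009,0],[0.02,0.0008,0.0002,0.011,0],[0.02,0.0008,0.0002,0.013,0],[0.02,0.0008,0.0002,0.015,0],[0.02,0.0008,0.0002,0.017,0],[0.02,0.0008,0.0002,0.019,0],[0.02,0.0008,0.0002,0.021,0],[0.02,0.0008,0.0002,0.021,0]]]'

```text
clock: 10.5
tool_pos: [0.4322, 0.0006, 0.1911]
eef_rot: [-0.0, 0.988, 0.154, -0.0]
wrist_force: [0.5, 0.4, -1.2]
grip_width: 0.364
```

```bash
python3 - <<'E'
from h import *
delta([.4316,0,.19],.31)
o=np.zeros((600,800,3),np.uint8)
for i,(n,u0,v0) in enumerate([('side',365,140),('scene',235,135)]):
    s,im,d=cam(n);delta([.4316,0,.19],.31);print(s['wrist_torque'])
    o[:,i*400:i*400+400]=cv2.convertScaleAbs(cv2.resize(im[v0:v0+60,u0:u0+40],(400,600),interpolation=cv2.INTER_CUBIC),alpha=1.5)
cv2.imwrite('pics/a3.png',o)
E
```

```text
tcp [0.4322 0.0006 0.1911] yaw 0.3098 tilt [-5.e-04  1.e-04 -1.e+00] delta [-0.0008  0.0004  0.0011] turn -0.0002 F [ 0.49  0.35 -1.21] grip 0.364 t 10.5
tcp [0.4323 0.0006 0.1912] yaw 0.3098 tilt [-2.e-04  1.e-04 -1.e+00] delta [-0.0008  0.0004  0.0012] turn -0.0002 F [-0.12  0.36 -2.04] grip 0.365 t 10.55
[-0.05301092  0.13908478  0.03704492]
tcp [0.4323 0.0006 0.1913] yaw 0.3099 tilt [-1.e-04  0.e+00 -1.e+00] delta [-0.0009  0.0004  0.0013] turn -0.0001 F [-0.24 -0.45 -2.05] grip 0.366 t 10.6
[-0.0321867   0.05651444 -0.02608765]
```

View pics/a3.png

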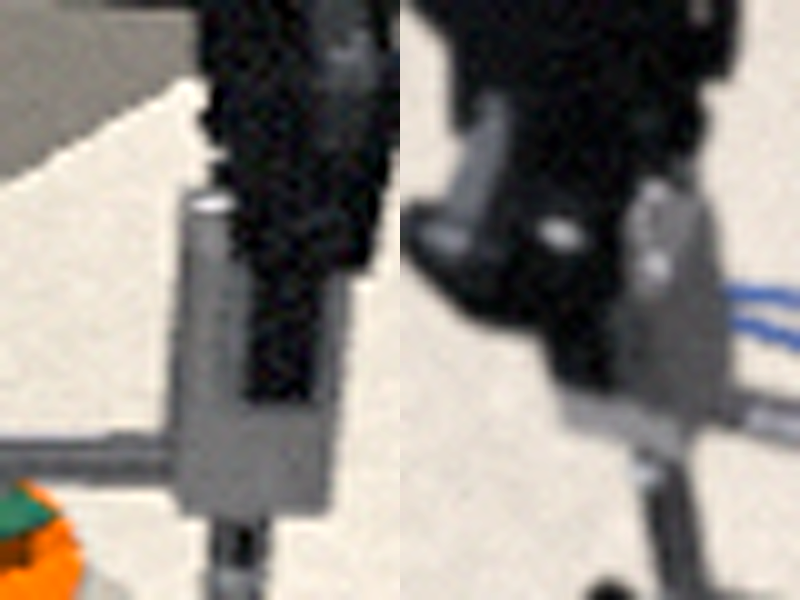

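No side force, and both views show the post's top inside the hub, so it is threaded. Continuing down to just above the balls.

Emit:
jog_arm --deltas '[[[0.02,0,0,0.0015,0],[0.02,0,0,0.003,0],[0.02,0,0,0.0045,0],[0.02,0,0,0.006,0],[0.02,0,0,0.0075,0],[0.02,0,0,0.009,0],[0.02,0,0,0.0105,0],[0.02,0,0,0.012,0],[0.02,0,0,0.012,0],[0.02,0,0,0.012,0]]]'

```text
clock: 11.6
tool_pos: [0.4323, 0.0006, 0.1793]
eef_rot: [-0.0, 0.988, 0.154, -0.0]
wrist_force: [-0.3, 0.2, -2.7]
grip_width: 0.361
```

Emit:
jog_arm --deltas '[[[0.02,0,0,0.0003,0],[0.02,0,0,0.0006,0],[0.02,0,0,0.0009,0],[0.02,0,0,0.0012,0],[0.02,0,0,0.0015,0],[0.02,0,0,0.0018,0],[0.02,0,0,0.002,0],[0.02,0,0,0.002,0],[0.02,0,0,0.002,0],[0.02,0,0,0.002,0]]]'

```text
clock: 12.6
tool_pos: [0.4323, 0.0006, 0.1773]
eef_rot: [0.0, 0.988, 0.154, 0.0]
wrist_force: [1.1, 0.5, -2.1]
grip_width: 0.362
```

Emit:
jog_arm --deltas '[[[0.02,0,0,0.0003,0],[0.02,0,0,0.0006,0],[0.02,0,0,0.0009,0],[0.02,0,0,0.0012,0],[0.02,0,0,0.0015,0],[0.02,0,0,0.0018,0],[0.02,0,0,0.002,0],[0.02,0,0,0.002,0],[0.02,0,0,0.002,0],[0.02,0,0,0.002,0]]]'

```text
clock: 13.6
tool_pos: [0.4323, 0.0006, 0.1753]
eef_rot: [0.0, 0.988, 0.154, 0.0]
wrist_force: [0.8, -1.2, -2.1]
grip_width: 0.361
```

Emit:
jog_arm --deltas '[[[0.02,0,0,0.0003,0],[0.02,0,0,0.0006,0],[0.02,0,0,0.0009,0],[0.02,0,0,0.0012,0],[0.02,0,0,0.0015,0],[0.02,0,0,0.0015,0],[0.02,0,0,0.0015,0],[0.02,0,0,0.0015,0],[0.02,0,0,0.0015,0],[0.02,0,0,0.0015,0]]]'

```text
clock: 14.6
tool_pos: [0.4323, 0.0006, 0.1738]
eef_rot: [0.0, 0.988, 0.154, 0.0]
wrist_force: [-0.6, -1.1, -2.6]
grip_width: 0.364
```

Emit:
jog_arm --deltas '[[[0.02,0,0,0.0003,0],[0.02,0,0,0.0006,0],[0.02,0,0,0.0009,0],[0.02,0,0,0.0012,0],[0.02,0,0,0.0015,0],[0.02,0,0,0.0015,0],[0.02,0,0,0.0015,0],[0.02,0,0,0.0015,0],[0.02,0,0,0.0015,0],[0.02,0,0,0.0015,0]]]'

```text
clock: 15.6
tool_pos: [0.4323, 0.0006, 0.1723]
eef_rot: [0.0, 0.988, 0.154, 0.0]
wrist_force: [0.8, -0.2, -2.7]
grip_width: 0.368
```

Emit:
jog_arm --deltas '[[[0.02,0,0,0.0003,0],[0.02,0,0,0.0006,0],[0.02,0,0,0.0009,0],[0.02,0,0,0.0012,0],[0.02,0,0,0.0015,0],[0.02,0,0,0.0015,0],[0.02,0,0,0.0015,0],[0.02,0,0,0.0015,0],[0.02,0,0,0.0015,0],[0.02,0,0,0.0015,0]]]'

```text
clock: 16.6
tool_pos: [0.4325, 0.0005, 0.171]
eef_rot: [0.0, 0.988, 0.154, 0.0]
wrist_force: [0.2, -2.4, 5.3]
grip_width: 0.366
```

Emit:
jog_arm --deltas '[[[0.02,0,0,0.0003,0],[0.02,0,0,0.0006,0],[0.02,0,0,0.0009,0],[0.02,0,0,0.0012,0],[0.02,0,0,0.0015,0],[0.02,0,0,0.0015,0],[0.02,0,0,0.0015,0],[0.02,0,0,0.0015,0],[0.02,0,0,0.0015,0],[0.02,0,0,0.0015,0]]]'

```text
clock: 17.6
tool_pos: [0.4323, 0.0006, 0.1694]
eef_rot: [0.0, 0.988, 0.154, 0.0]
wrist_force: [-0.9, -1.1, 7.0]
grip_width: 0.367
```

Contact came at underside ≈ 0.129 m, as predicted. Going on gently.

Emit:
jog_arm --deltas '[[[0.02,0,0,0.0003,0],[0.02,0,0,0.0006,0],[0.02,0,0,0.0009,0],[0.02,0,0,0.0012,0],[0.02,0,0,0.0015,0],[0.02,0,0,0.0015,0],[0.02,0,0,0.0015,0],[0.02,0,0,0.0015,0],[0.02,0,0,0.0015,0],[0.02,0,0,0.0015,0]]]'

```text
clock: 18.6
tool_pos: [0.4321, 0.0006, 0.1676]
eef_rot: [-0.0, 0.988, 0.154, -0.0]
wrist_force: [-1.7, -2.1, -0.3]
grip_width: 0.366
```

Emit:
jog_arm --deltas '[[[0.02,0,0,0.0003,0],[0.02,0,0,0.0006,0],[0.02,0,0,0.0009,0],[0.02,0,0,0.0012,0],[0.02,0,0,0.0015,0],[0.02,0,0,0.0015,0],[0.02,0,0,0.0015,0],[0.02,0,0,0.0015,0],[0.02,0,0,0.0015,0],[0.02,0,0,0.0015,0]]]'

```text
clock: 19.6
tool_pos: [0.4323, 0.0006, 0.1662]
eef_rot: [-0.0, 0.988, 0.154, -0.0]
wrist_force: [-2.5, -2.4, -0.2]
grip_width: 0.361
```

Emit:
jog_arm --deltas '[[[0.02,0,0,0.0003,0],[0.02,0,0,0.0006,0],[0.02,0,0,0.0009,0],[0.02,0,0,0.0012,0],[0.02,0,0,0.0015,0],[0.02,0,0,0.0018,0],[0.02,0,0,0.002,0],[0.02,0,0,0.002,0],[0.02,0,0,0.002,0],[0.02,0,0,0.002,0]]]'

```text
clock: 20.6
tool_pos: [0.4323, 0.0006, 0.1643]
eef_rot: [-0.0, 0.988, 0.154, -0.0]
wrist_force: [-1.7, -2.5, 1.3]
grip_width: 0.36
```

Emit:
jog_arm --deltas '[[[0.02,0,0,0.0003,0],[0.02,0,0,0.0006,0],[0.02,0,0,0.0009,0],[0.02,0,0,0.0012,0],[0.02,0,0,0.0015,0],[0.02,0,0,0.0018,0],[0.02,0,0,0.002,0],[0.02,0,0,0.002,0],[0.02,0,0,0.002,0],[0.02,0,0,0.002,0]]]'

```text
clock: 21.6
tool_pos: [0.4323, 0.0006, 0.1623]
eef_rot: [-0.0, 0.988, 0.154, -0.0]
wrist_force: [-1.1, -1.4, 0.3]
grip_width: 0.36
```

Emit:
jog_arm --deltas '[[[0.02,0,0,0.0003,0],[0.02,0,0,0.0006,0],[0.02,0,0,0.0009,0],[0.02,0,0,0.0012,0],[0.02,0,0,0.0015,0],[0.02,0,0,0.0018,0],[0.02,0,0,0.002,0],[0.02,0,0,0.002,0],[0.02,0,0,0.002,0],[0.02,0,0,0.002,0]]]'

```text
clock: 22.6
tool_pos: [0.4323, 0.0006, 0.1602]
eef_rot: [-0.0, 0.988, 0.154, -0.0]
wrist_force: [-2.2, -2.9, 0.7]
grip_width: 0.362
```

Emit:
jog_arm --deltas '[[[0.02,0,0,0.0003,0],[0.02,0,0,0.0006,0],[0.02,0,0,0.0009,0],[0.02,0,0,0.001,0],[0.02,0,0,0.001,0],[0.02,0,0,0.001,0],[0.02,0,0,0.001,0],[0.02,0,0,0.001,0],[0.02,0,0,0.001,0],[0.02,0,0,0.001,0]]]'

```text
clock: 23.6
tool_pos: [0.4323, 0.0006, 0.1593]
eef_rot: [-0.0, 0.988, 0.154, -0.0]
wrist_force: [-1.8, -1.9, -0.1]
grip_width: 0.367
```

Emit:
jog_arm --deltas '[[[0.02,0,0,0.0003,0],[0.02,0,0,0.0006,0],[0.02,0,0,0.0009,0],[0.02,0,0,0.001,0],[0.02,0,0,0.001,0],[0.02,0,0,0.001,0],[0.02,0,0,0.001,0],[0.02,0,0,0.001,0],[0.02,0,0,0.001,0],[0.02,0,0,0.001,0]]]'

```text
clock: 24.6
tool_pos: [0.4323, 0.0006, 0.1583]
eef_rot: [-0.0, 0.988, 0.154, -0.0]
wrist_force: [-1.8, -1.8, 0.9]
grip_width: 0.366
```

Emit:
jog_arm --deltas '[[[0.02,0,0,0.0003,0],[0.02,0,0,0.0006,0],[0.02,0,0,0.0009,0],[0.02,0,0,0.001,0],[0.02,0,0,0.001,0],[0.02,0,0,0.001,0],[0.02,0,0,0.001,0],[0.02,0,0,0.001,0],[0.02,0,0,0.001,0],[0.02,0,0,0.001,0]]]'

```text
clock: 25.6
tool_pos: [0.4323, 0.0006, 0.1573]
eef_rot: [-0.0, 0.988, 0.154, -0.0]
wrist_force: [-2.7, -2.4, -0.5]
grip_width: 0.361
```

Emit:
jog_arm --deltas '[[[0.02,0,0,0.0003,0],[0.02,0,0,0.0006,0],[0.02,0,0,0.0009,0],[0.02,0,0,0.001,0],[0.02,0,0,0.001,0],[0.02,0,0,0.001,0],[0.02,0,0,0.001,0],[0.02,0,0,0.001,0],[0.02,0,0,0.001,0],[0.02,0,0,0.001,0]]]'

```text
clock: 26.6
tool_pos: [0.4323, 0.0006, 0.1563]
eef_rot: [-0.0, 0.988, 0.154, 0.0]
wrist_force: [-2.3, -1.2, -0.2]
grip_width: 0.367
```

Emit:
jog_arm --deltas '[[[0.02,0,0,0.0003,0],[0.02,0,0,0.0006,0],[0.02,0,0,0.0009,0],[0.02,0,0,0.001,0],[0.02,0,0,0.001,0],[0.02,0,0,0.001,0],[0.02,0,0,0.001,0],[0.02,0,0,0.001,0],[0.02,0,0,0.001,0],[0.02,0,0,0.001,0]]]'

```text
clock: 27.6
tool_pos: [0.4323, 0.0006, 0.1553]
eef_rot: [-0.0, 0.988, 0.154, -0.0]
wrist_force: [-1.7, -1.8, -0.9]
grip_width: 0.362
```

Emit:
jog_arm --deltas '[[[0.02,0,0,0.0003,0],[0.02,0,0,0.0006,0],[0.02,0,0,0.0009,0],[0.02,0,0,0.001,0],[0.02,0,0,0.001,0],[0.02,0,0,0.001,0],[0.02,0,0,0.001,0],[0.02,0,0,0.001,0],[0.02,0,0,0.001,0],[0.02,0,0,0.001,0]]]'

```text
clock: 28.6
tool_pos: [0.4323, 0.0006, 0.1543]
eef_rot: [-0.0, 0.988, 0.154, -0.0]
wrist_force: [-1.2, -1.2, -2.6]
grip_width: 0.363
```

Emit:
jog_arm --deltas '[[[0.02,0,0,0.0003,0],[0.02,0,0,0.0006,0],[0.02,0,0,0.0009,0],[0.02,0,0,0.001,0],[0.02,0,0,0.001,0],[0.02,0,0,0.001,0],[0.02,0,0,0.001,0],[0.02,0,0,0.001,0],[0.02,0,0,0.001,0],[0.02,0,0,0.001,0]]]'

```text
clock: 29.6
tool_pos: [0.4323, 0.0006, 0.1533]
eef_rot: [-0.0, 0.988, 0.154, -0.0]
wrist_force: [-0.9, -2.1, -4.7]
grip_width: 0.363
```

Emit:
jog_arm --deltas '[[[0.02,0,0,0.0003,0],[0.02,0,0,0.0006,0],[0.02,0,0,0.0009,0],[0.02,0,0,0.001,0],[0.02,0,0,0.001,0],[0.02,0,0,0.001,0],[0.02,0,0,0.001,0],[0.02,0,0,0.001,0],[0.02,0,0,0.001,0],[0.02,0,0,0.001,0]]]'

```text
clock: 30.6
tool_pos: [0.4323, 0.0006, 0.1523]
eef_rot: [-0.0, 0.988, 0.154, -0.0]
wrist_force: [-1.2, -1.5, -5.8]
grip_width: 0.363
```

Emit:
jog_arm --deltas '[[[0.02,0,0,0.0002,0],[0.02,0,0,0.0004,0],[0.02,0,0,0.0006,0],[0.02,0,0,0.0008,0],[0.02,0,0,0.0008,0],[0.02,0,0,0.0008,0],[0.02,0,0,0.0008,0],[0.02,0,0,0.0008,0],[0.02,0,0,0.0008,0],[0.02,0,0,0.0008,0]]]'

```text
clock: 31.6
tool_pos: [0.4324, 0.0006, 0.1515]
eef_rot: [0.0, 0.988, 0.154, 0.0]
wrist_force: [0.6, -2.3, -5.5]
grip_width: 0.366
```

```bash
python3 - <<'E'
from h import *
F=[]
for i in range(6):
    s,im,d=cam('side');F.append(np.r_[s['wrist_force'],s['tool_pos']])
print(np.round(F,4),np.mean(F,0))
E
```

```text
[[ 5.5390e-01 -2.2856e+00 -5.4630e+00  4.3240e-01  6.0000e-04  1.5150e-01]
 [ 5.3100e-02 -1.9951e+00 -4.1651e+00  4.3240e-01  6.0000e-04  1.5160e-01]
 [-4.1910e-01 -2.8197e+00 -5.1010e+00  4.3240e-01  5.0000e-04  1.5160e-01]
 [-3.0620e-01 -1.9954e+00 -6.2854e+00  4.3240e-01  6.0000e-04  1.5150e-01]
 [ 3.3440e-01 -3.5017e+00 -5.8850e+00  4.3230e-01  6.0000e-04  1.5150e-01]
 [ 5.0100e-02 -2.1213e+00 -4.4481e+00  4.3230e-01  6.0000e-04  1.5150e-01]] [ 4.43564011e-02 -2.45312119e+00 -5.22461377e+00  4.32359775e-01
  5.62661364e-04  1.51549013e-01]
```

Emit:
jog_arm --deltas '[[[0.02,0,0,0.0002,0],[0.02,0,0,0.0004,0],[0.02,0,0,0.0006,0],[0.02,0,0,0.0006,0],[0.02,0,0,0.0006,0],[0.02,0,0,0.0006,0],[0.02,0,0,0.0006,0],[0.02,0,0,0.0006,0],[0.02,0,0,0.0006,0],[0.02,0,0,0.0006,0]]]'

```text
clock: 32.9
tool_pos: [0.4323, 0.0006, 0.1509]
eef_rot: [-0.0, 0.988, 0.154, 0.0]
wrist_force: [0.3, -1.1, -3.8]
grip_width: 0.363
```

```bash
python3 - <<'E'
from h import *
F=[]
for i in range(5):
    s,im,d=cam('side');F.append(np.r_[s['wrist_force'],s['tool_pos']])
print(np.round(F,4)[:,2],np.mean(F,0).round(4),s['clock'])
E
```

```text
[-3.8264 -2.394  -3.4559 -2.8014 -3.108 ] [-1.0000e-04 -1.2632e+00 -3.1171e+00  4.3230e-01  6.0000e-04  1.5090e-01] 33.1
```

The pull has gone: the force is back to about the head's weight. I'll nudge 0.3 mm, hold, then release and back off straight up.

Emit:
jog_arm --deltas '[[[0.02,0,0,0.0003,0],[0.02,0,0,0.0003,0],[0.02,0,0,0.0003,0],[0.02,0,0,0.0003,0],[0.02,0,0,0.0003,0],[0.02,0,0,0.0003,0],[0.02,0,0,0.0003,0],[0.02,0,0,0.0003,0],[0.02,0,0,0.0003,0],[0.02,0,0,0.0003,0]]]'

```text
clock: 34.15
tool_pos: [0.4323, 0.0006, 0.1506]
eef_rot: [-0.0, 0.988, 0.154, 0.0]
wrist_force: [0.1, -0.8, -2.4]
grip_width: 0.365
```

```bash
python3 - <<'E'
from h import *
o=np.zeros((600,800,3),np.uint8)
for i,(n,u0,v0) in enumerate([('side',270,130),('scene',220,130)]):
    s,im,d=cam(n);print(s['wrist_force'],s['tool_pos'],s['clock'])
    o[:,i*400:i*400+400]=cv2.convertScaleAbs(cv2.resize(im[v0:v0+180,u0:u0+120],(400,600),interpolation=cv2.INTER_CUBIC),alpha=1.5)
cv2.imwrite('pics/a4.png',o)
E
```

```text
[ 0.12651246 -0.76084826 -2.36004162] [0.43230973 0.00058594 0.15064143] 34.15
[-0.08267413  0.02522095 -2.41373348] [0.43230246 0.00060041 0.15063544] 34.2
```

View pics/a4.png

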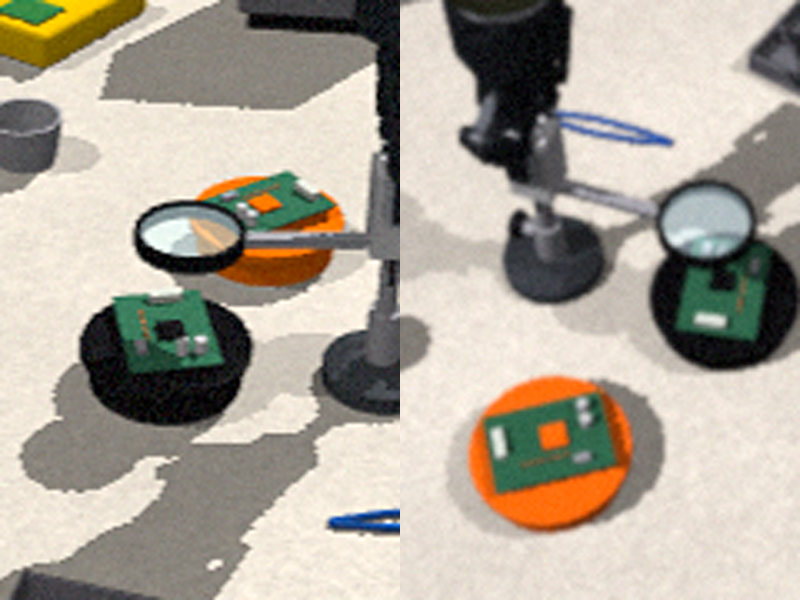

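The picture shows the head on the post at the right height, with the lens above the black turntable's board. The force equals the head's weight, so it has clicked. Releasing.

Emit:
jog_arm --deltas '[[[0.034,0,0,0,0],[0.037,0,0,0,0],[0.042,0,0,0,0],[0.05,0,0,0,0],[0.06,0,0,0,0],[0.06,0,0,0,0],[0.06,0,0,0,0],[0.06,0,0,0,0],[0.06,0,0,0,0],[0.06,0,0,0,0]]]' --squeeze 20

```text
clock: 35.25
tool_pos: [0.4323, 0.0006, 0.1506]
eef_rot: [-0.0, 0.988, 0.154, -0.0]
wrist_force: [0.1, -0.2, -0.2]
grip_width: 0.702
```

Emit:
jog_arm --deltas '[[[0.06,0,0,-0.004,0],[0.06,0,0,-0.012,0],[0.06,0,0,-0.025,0],[0.06,0,0,-0.04,0],[0.06,0,0,-0.06,0],[0.06,0,0,-0.08,0],[0.06,0,0,-0.1,0],[0.06,0,0,-0.115,0],[0.06,0,0,-0.12,0],[0.06,0,0,-0.12,0]]]'

```text
clock: 36.25
tool_pos: [0.4324, 0.0006, 0.2712]
eef_rot: [0.0, 0.988, 0.154, 0.001]
wrist_force: [-0.4, -0.4, -0.6]
grip_width: 0.696
```

```bash
python3 - <<'E'
from h import *
s,im,d=cam('wrist');cv2.imwrite('pics/w5.png',im);P=pts('wrist',d,s);f=P[d>0]
q=f[(np.hypot(f[:,0]-.432,f[:,1])<.024)&(f[:,2]>.162)&(f[:,2]<.2)];print('hubtop',np.median(q,0),(q.min(0)+q.max(0))/2,q.max(0)-q.min(0))
r=np.hypot(f[:,0]-.432,f[:,1]);l=f[(r>.08)&(r<.18)&(f[:,2]>.09)&(f[:,2]<.14)]
c,rad=cv2.minEnclosingCircle(l[:,:2].astype(np.float32)*1000);print('lens',len(l),c,rad)
delta([.432,0,.3],.31)
E
```

```text
hubtop [0.43346501 0.00060047 0.16654375] [0.43314251 0.00110712 0.16556462] [0.03944237 0.03936785 0.00711153]
lens 5705 (544.6788940429688, 38.237857818603516) 39.103660583496094
tcp [0.4321 0.0006 0.2705] yaw 0.3098 tilt [-1.e-04  0.e+00 -1.e+00] delta [-0.0003  0.0006 -0.0295] turn -0.0002 F [-0.29  0.24  0.66] grip 0.701 t 36.3
```

View pics/w5.png

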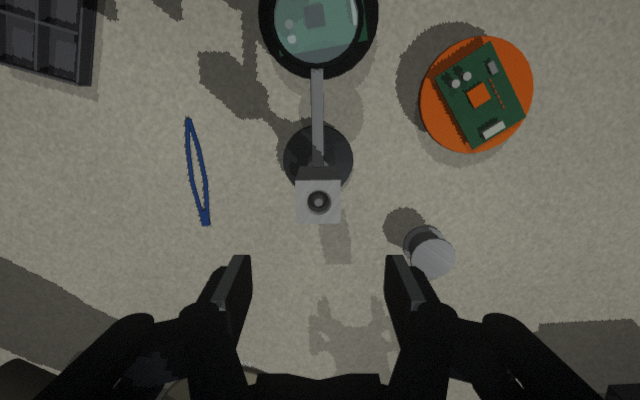

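The wrist picture shows the hub on the post at (318,200) and the board through the lens at (317,20). The hub's top is at 0.166 m, so it settled at the groove. The loose things in view are undisturbed, so I'm handing in.

```bash
python3 -c "
from rig import bot
print(bot.hand_in())"
```

```text
the job is handed in; nothing more can be done
None
```

I gripped the hub, threaded it on the post with the lens already turned towards the black turntable's board, and pressed it down until the catch clicked. Then I let go, backed straight up and handed in at about 36 s of the 72 s limit. The hand-in gave no verdict.

**Click:** The force showed the whole sequence:
- a rise of about 9 N as the hub met the balls, slightly above the stated 4–8 N;
- some 10 mm of nearly free sliding;
- a downward pull of about 3.5 N, slightly weaker than the stated 4–7 N;
- then back to just the head's weight, where I stopped.

I could not read the catch joints directly, so the click is judged from force and height only.

**After release:**
- **Height:** The hub's top measured about 0.166 m, so the underside is at about 0.1065 m. I expected about 0.1085 m from the ball height seen in the depth picture. It hung 1–2 mm lower than where I stopped pressing, which is within tolerance.
- **Axis:** The hub and post axes agree to about 1–2 mm.
- **Lens:** By the tool's angle, its centre is about 16 mm from the middle of the board. A circle fitted to the depth points gave about 26 mm, because it also caught part of the arm. Both are under the 35 mm allowed.
- **Surroundings:** The gripper was clear with no contact force. The spool and tweezers in the last picture looked undisturbed. I did not re-measure the screwdriver, pot and flask, but the arm never went near them.

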